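# Rebuild a bottle-filler nozzle

### The arm

A 6-joint arm with a two-finger parallel gripper is mounted at the origin on the work surface. World frame = base frame: x ahead of the robot, y to its left, z up, the work surface at z = 0. Lengths are in mm, angles in rad, forces in N, time in s.
With the tool pointing down it reaches from about 350 to 775 mm from the base axis. Payload 7.3 kg.
Tool frame: the origin (TCP) lies at the very end of the fingers, on their centre line; the grasp point (between the pads) lies 19 mm behind it; z points along the fingers, y is the line along which they close (so a half turn about z gives the same grasp; the last joint's range is limited). The gripper opens to 92 mm and grips with 3 to 60 N. Pads are 19 mm wide; open, the fingers measure 130 mm over their backs; the gripper's body (75 mm by 190 mm) begins 47 mm behind the grasp point.
Start: joints at [1.198, 0.342, 1.524, -0, 1.275, -0.146], TCP at [118.035, 511.579, 226.741] pointing down, gripper open.
Joint ranges: [-2.53, 2.53], [-0.77, 2.02], [0.04, 2.7], [-1, 4.14], [0.28, 2.66], [-3.11, 3.11]. Speed limits (rad/s): [2.57, 2.57, 3.14, 3.14, 3.14, 3.14].

### API

Orientations are given as [roll, pitch, yaw] about the fixed x, y, z axes, in that order (R = Rz(yaw) Ry(pitch) Rx(roll)).
In Python, from plant import * gives the robot as it stands.
- The arm moves only by the tool arm_command, never from a script. Its arguments are lists of equal length, an entry for each row: "gripper": the finger opening in mm, from 0 to 91.8; "dp": the shift along the tool's x, y, z in units of 25 mm (1.0 is 25 mm), a list of three; "twist": the turn about the tool's z in units of 5 degrees (1.0 is 5 degrees). A call has exactly 5 rows; each row shifts and turns the commanded pose from where the row before left it, along the tool's axes as they then stand; what a row does not reach is not made up. A row lasts 1/8 s, in which the tool goes at most 62.5 mm and 10.7 degrees, less where a joint would pass 70% of its speed; a pose out of reach is approached as far as the arm can. A call is refused whole if a number of a shift passes 1 or a number of a turn 1, either way. A call with a gripper value outside its range is refused whole. The fingers move at their own pace and stop on an object; the grip force is fixed at half the most. Time passes only in rows, so rows that do not move let the fingers close, or fill a call up. It gives the time, the measured TCP pose, the force, the opening and the grip force at its end, in the units of the state.
- get_obs(): the state, without advancing time (a new reading comes with each control period).
- capture(name): name is "scene" or "top" or "wrist"; returns the picture (384x512x3 uint8, red, green, blue); there is no depth.
- get_calibration(name): a dict with "mtx" (3x3 intrinsics, pixels), "position" and "attitude" of the camera in the world; the wrist camera has in their place "mount" (4x4, takes a point from camera to tool coordinates, whose origin is the TCP and whose axes are the flange's). Camera axes: x right, y down, z forward; pixel columns grow to the right and rows downward; lengths in mm; the calibration is good to about 2 mm. A picture is of the moment at which its call begins: read the wrist's pose just before it. get_calibration takes no time and is no camera call.
- close_job(): hands the job in; it is judged then, once.
The state is a dict: "time": time; "joint_positions": joint angles; "dq": joint speeds; "tau": joint torques, N m; "tool_pos": TCP position; "tcp_rot": TCP orientation; "contact_force": force on the tool from outside, world axes, zero at the start; "moment": the same for the moment, N m; "grip_width": finger opening in mm; "finger_force": force on a finger pad.
Only numpy, scipy, OpenCV 4.12 (cv2) and the standard library are available. Lean on these libraries where they do the work, as an engineer would, in place of code of your own. Each camera call takes 0.05 s, during which the arm holds its last target. There are 200 camera calls.

### The job

Rebuild the bottle-filler nozzle that is clamped upright in the holding block: slide the steel spacer onto it, then the white sealing washer, then the blue bayonet bushing, feeling for its slots. Press the bushing down gently against the spring, turn it clockwise until it can click up into its lock, and let go; force nothing, and leave the bottle, jar, spanner and cup alone.

Things in the scene. Friction and masses are not known exactly. Their poses are not given: they have to be found in the camera images.
- stand: Fixed steel holding block, 100 x 100 x 12 mm foot and round clamp; origin at the centre of its underside, z up. A stainless filler nozzle stands on its z axis and does not turn: body 24 mm across up to 86.5 mm above the origin (top edge chamfered 2.5 mm), then a 14 mm neck and tube to the tip at 120 mm, with the bayonet head round the neck from 96 to 107 mm. 
- nozzle_tip (a point): Top end of the nozzle on its axis, 120 mm above the stand's underside; axes as the stand.
- head_top (a point): On the axis, top of the bayonet head (24 mm across, top edge chamfered 2.5 mm), 107 mm above the stand's underside; axes as the stand. Two facing slots, each 56 degrees wide, run down through the head. Which way they face is different each time and not measured, nor tied to the stand's axes: find them by feel, turning the bushing lightly on the head until its lugs drop in, or look from above.
- head_under (a point): On the axis, underside of the bayonet head, 96 mm above the stand's underside. Clockwise from above, each slot is followed by an 16 degree ledge (underside 96 mm), a 54 degree pocket (underside 98.5 mm) and a solid stop. From mid-slot a lug is in mid-pocket after 71 degrees and meets the stop after 80. Anticlockwise there is a stop right beside the slot.
- spring_seat (a point): On the axis, top of the unloaded spring seat (aluminium disc, 42 mm across), 60 mm above the stand's underside (this point is fixed to the stand). The seat yields downwards: 6 N to start, then 1.2 N per mm, hard stop after 8.5 mm. Parts slide down the nozzle onto it.
- spacer: Loose stainless tube, 36 mm outside, 26.4 mm bore, 21 mm long, standing on its end on the mat; origin at the centre of its underside, z along the bore. 1.2 mm radial play on the nozzle. 80 g. Not to be pressed down with more than 35 N.
- washer: Loose white sealing washer, 40 mm outside, 26.4 mm bore, 6 mm thick, flat on the mat; origin at the centre of its underside. It takes a mark under more than 35 N.
- bushing: Loose blue bushing, 38 mm outside, 26.4 mm bore, 20 mm long, right way up on the mat; origin at the centre of its underside, z along the bore. Two small wings (9 mm wide, 7 mm high, out to 26 mm from the axis) at its lower edge along +x and -x: grip across them, along y. Damaged if pressed or twisted against the nozzle with more than 60 N.
- bushing_lugs (a point): On the bushing's axis, 14 mm above its underside: top of its two brass lugs, in line with the wings inside the bore, 36 degrees wide, in to 8.5 mm from the axis, 5 mm high. On spacer and washer, lugs in the slots, the bushing's underside is 87 mm above the stand's (98 if the lugs sit on the head). Pressed down 5 mm or more it turns; in the pocket it springs up to 84.5 mm.
- mat: Thin fixed black rubber mat, 170 x 340 x 3 mm, that the three parts lie on in any order, about 110 mm apart along its y; origin at the centre of its underside.
- wine_bottle: Bystander: standing dark wine bottle with blue capsule, 75 mm across, 299 mm high; origin at the centre of its underside.
- grease_jar: Bystander: white jar with green lid, 56 mm across, 46 mm high; origin at the centre of its underside.
- spanner: Bystander: steel spanner, 160 mm long, lying flat; origin at its middle on the bench, x along it.
- cork_cup: Bystander: white cup, 70 mm across, 70 mm high; origin at the centre of its underside.

How it is judged:
By the outcome, as a careful person would: the job done as asked, in the order asked, and still so for the second after the job is handed in, with the robot touching nothing.
It also fails if it takes over 72 s, if anything falls off the work surface, if the arm or the gripper's body presses on something with over 40 N, if the wrist force passes 120 N, or if a joint passes its speed limit or range.

## Working session

There is one attempt and no reset: what is moved stays moved. The work goes in short steps, Python scripts to look and compute and a tool call to move; the robot and the scene stay as the last step left them, time stands still between calls to the robot, and variables do not carry over. Pictures are saved under pics/ and viewed, at most 10 in all, crops included, and the job is handed in when it is done.

Besides the shell and the picture viewer there is one more tool, called as name([rows], argument=value, ...), one row to a line, values as JSON. arm_command: Moves the arm, as the interface text tells. Its arguments: {"type":"object","properties":{"gripper":{"type":"array"},"dp":{"type":"array"},"twist":{"type":"array"}},"required":["gripper","dp","twist"]}

```bash
mkdir -p pics; ls
python3 - <<'E'
from plant import *
import cv2,numpy as np
o=get_obs();print(o)
a=[]
for n in("scene","top"):
    im=capture(n);cv2.imwrite(f"pics/{n}0.png",im[:,:,::-1]);c=get_calibration(n);print(n,c)
print(get_calibration("wrist"))
s=cv2.imread("pics/scene0.png");t=cv2.imread("pics/top0.png")
cv2.imwrite("pics/both.png",np.vstack([cv2.resize(s,(400,300)),cv2.resize(t,(400,300))]))
E
```

```text
pics
{'time': 0.0, 'joint_positions': array([ 1.19801144e+00,  3.42691803e-01,  1.52504158e+00,  9.11607678e-06,
        1.27537171e+00, -1.45981985e-01]), 'dq': array([ 5.57639145e-05, -1.47520611e-04,  9.44069305e-04,  1.17030478e-03,
        2.50700301e-03, -1.00812991e-03]), 'tau': array([-2.66497394e-03, -4.31242275e+01, -2.44206047e+01,  7.15786382e-02,
        5.60402346e-02, -8.17010391e-05]), 'tool_pos': array([117.86864187, 511.17644115, 226.05243083]), 'tcp_rot': array([-3.14009757e+00, -2.28629593e-04,  2.91478692e+00]), 'contact_force': array([ 0.73308685, -0.32240662,  0.61662173]), 'moment': array([-0.01358717,  0.0432047 , -0.03846912]), 'finger_force': 0.0, 'grip_width': 91.74112457364282}
scene {'mtx': array([[432.62350218,   0.        , 250.17793277],
       [  0.        , 432.62350218, 194.84260494],
       [  0.        ,   0.        ,   1.        ]]), 'position': array([1244.58681054,  156.38092806, 1101.82953106]), 'attitude': array([-2.56950662, -0.00310381,  1.84045534])}
top {'mtx': array([[448.12372511,   0.        , 271.10719211],
       [  0.        , 448.12372511, 196.32534554],
       [  0.        ,   0.        ,   1.        ]]), 'position': array([ 474.2291127 ,  -34.55903543, 1506.53535977]), 'attitude': array([-3.05275106, -0.00684146, -1.59747296])}
{'mtx': array([[287.60536348,   0.        , 262.34682882],
       [  0.        , 287.60536348, 196.1040093 ],
       [  0.        ,   0.        ,   1.        ]]), 'mount': array([[ 5.06255027e-04, -9.55211259e-01, -2.95924304e-01,
         8.17962964e+01],
       [ 9.99999814e-01,  5.84201314e-04, -1.74979677e-04,
         3.22039731e-01],
       [ 3.40021925e-04, -2.95924160e-01,  9.55211378e-01,
        -1.57695343e+02],
       [ 0.00000000e+00,  0.00000000e+00,  0.00000000e+00,
         1.00000000e+00]])}
```

View pics/top0.png

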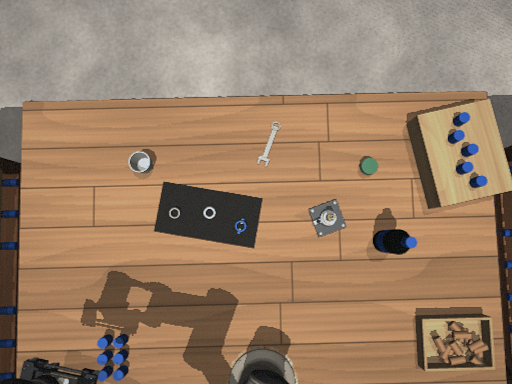

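View pics/scene0.png

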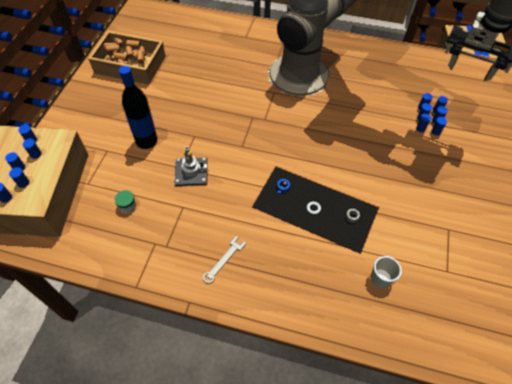

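The top view shows the spacer at (174,213), the washer at (209,213), the bushing at (240,226), the nozzle near (328,217), the jar at (369,166) and the bottle at (390,241). The scene view agrees.

```bash
cat > h.py <<'E'
from plant import *
import cv2,numpy as np
from scipy.spatial.transform import Rotation as R
def cam(n,o=None):
    c=get_calibration(n)
    if n=="wrist":
        T=np.eye(4);T[:3,:3]=R.from_euler("xyz",o["tcp_rot"]).as_matrix();T[:3,3]=o["tool_pos"]
        M=T@c["mount"];return c["mtx"],M[:3,:3],M[:3,3]
    return c["mtx"],R.from_euler("xyz",c["attitude"]).as_matrix(),np.array(c["position"])
def onplane(C,uv,z):
    K,Rm,p=C;d=Rm@np.linalg.inv(K)@np.array([uv[0],uv[1],1.]);return p+d*(z-p[2])/d[2]
def proj(C,P):
    K,Rm,p=C;q=K@(Rm.T@(np.asarray(P,float)-p));return q[:2]/q[2]
def tool(o,P):  # world point in tool axes relative to TCP
    return R.from_euler("xyz",o["tcp_rot"]).as_matrix().T@(np.asarray(P)-o["tool_pos"])
def blobs(mask,amin=20):
    n,l,s,c=cv2.connectedComponentsWithStats(mask.astype(np.uint8))
    return [(s[i,4],c[i].round(1),s[i,:4]) for i in range(1,n) if s[i,4]>=amin]
E
python3 - <<'E'
from h import *
for n in("top","scene"):
    im=cv2.imread(f"pics/{n}0.png").astype(int);b,g,r=im[...,0],im[...,1],im[...,2];C=cam(n)
    roi=np.zeros(b.shape,bool)
    if n=="top":roi[180:250,150:265]=1
    else: roi[165:252,250:382]=1
    mx=im.max(2);mn=im.min(2)
    print(n,"blue",[(a,c,onplane(C,c,12).round(1)) for a,c,s in blobs(roi&(b>r+50))])
    for a,c,s in blobs(roi&(mx>90)&(mx-mn<40)): print("grey",a,c,s,"z9",onplane(C,c,9).round(1),"z24",onplane(C,c,24).round(1))
C=cam("top")
for uv,z in (((328,217),120),((328,217),107),((160,208),0)):print(onplane(C,uv,z).round(1))
im=cv2.imread("pics/top0.png");cv2.imwrite("pics/z.png",np.hstack([cv2.resize(im[180:250,150:350],None,fx=4,fy=4,interpolation=2)]))
E
```

```text
top blue [(np.int32(82), array([240.3, 225.7]), array([511.6,  56.8,  12. ]))]
grey 60 [174.  212.6] [169 207  11  12] z9 [561.2 277.3   9. ] z24 [560.3 274.1  24. ]
grey 86 [208.9 212.3] [203 206  13  13] z9 [559.2 160.9   9. ] z24 [558.3 158.9  24. ]
scene blue [(np.int32(129), array([282.6, 185.1]), array([506.9,  58.3,  12. ]))]
grey 121 [313.4 207.2] [307 201  14  13] z9 [557.2 163.5   9. ] z24 [566.6 163.4  24. ]
grey 87 [353.  213.8] [347 208  13  12] z9 [548.3 279.4   9. ] z24 [557.8 277.7  24. ]
[ 528.6 -221.7  120. ]
[ 529.1 -223.5  107. ]
[578.5 326.    0. ]
```

View pics/z.png

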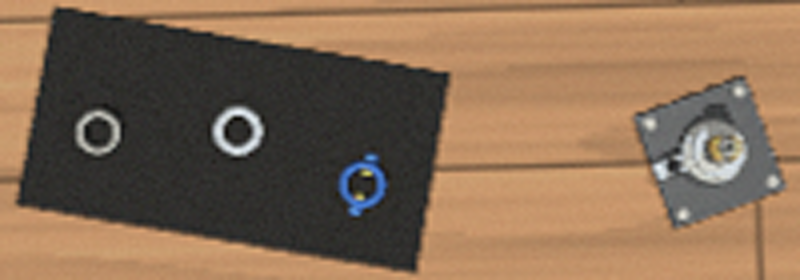

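The crop shows three clear parts. The bushing wings lie at about (371,158) and (354,212) in the crop, so their yaw is about -17°, and the tool's yaw is already close to that. Next I go above the spacer.

arm_command([
  [-0.97,-0.26,0.2],
  [-0.97,-0.26,0.2],
  [-0.97,-0.26,0.2],
  [-0.97,-0.26,0.2],
  [-0.97,-0.26,0.2],
], gripper=[91,91,91,91,91], twist=[0,0,0,0,0])

```text
time: 0.72
tool_pos: [229.4, 452.0, 201.2]
tcp_rot: [-3.141, -0.0, 2.915]
contact_force: [0.4, 0.0, 0.3]
grip_width: 90.9
finger_force: 0.0
```

arm_command([
  [-0.97,-0.26,0.2],
  [-0.97,-0.26,0.2],
  [-0.97,-0.26,0.2],
  [-0.97,-0.26,0.2],
  [-0.97,-0.26,0.2],
], gripper=[91,91,91,91,91], twist=[0,0,0,0,0])

```text
time: 1.35
tool_pos: [340.2, 393.1, 176.2]
tcp_rot: [-3.141, -0.001, 2.915]
contact_force: [-0.5, -0.3, 0.7]
grip_width: 90.8
finger_force: 0.0
```

arm_command([
  [-0.97,-0.26,0.2],
  [-0.97,-0.26,0.2],
  [-0.97,-0.26,0.2],
  [-0.97,-0.26,0.2],
  [-0.97,-0.26,0.2],
], gripper=[91,91,91,91,91], twist=[0,0,0,0,0])

```text
time: 1.98
tool_pos: [451.0, 334.2, 151.1]
tcp_rot: [-3.141, -0.001, 2.915]
contact_force: [-0.1, 0.4, 0.1]
grip_width: 91.0
finger_force: 0.0
```

arm_command([
  [-0.97,-0.26,0.2],
  [-0.97,-0.26,0.2],
  [-0.97,-0.26,0.2],
  [-0.97,-0.26,0.2],
  [-0.97,-0.26,0.2],
], gripper=[91,91,91,91,91], twist=[0,0,0,0,0])

```text
time: 2.6
tool_pos: [562.8, 275.0, 126.3]
tcp_rot: [3.142, -0.0, 2.915]
contact_force: [-0.2, -0.5, -0.5]
grip_width: 90.9
finger_force: 0.0
```

Run:
```python
from h import *
o=get_obs();im=capture("wrist");cv2.imwrite("pics/w1.png",im[:,:,::-1])
print(o["time"],o["tool_pos"],o["tcp_rot"],o["joint_positions"].round(2))
C=cam("wrist",o);print(proj(C,(560,275,24)),proj(C,(559,161,9)))
```

```text
2.6 [562.83550707 275.00735653 126.32098998] [ 3.14151220e+00 -4.63285558e-05  2.91469141e+00] [ 0.33  0.61  1.36  0.    1.17 -1.01]
[261.36875036 194.57428037] [152.32838758 213.37623178]
```

View pics/w1.png

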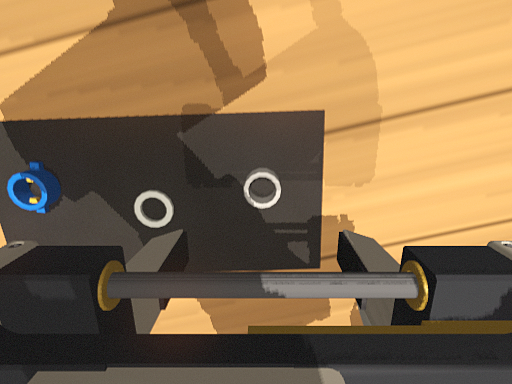

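The wrist view shows the spacer's top rim at (262,188), the washer at (154,209) and the bushing at (32,189), with the fingers below them.

Run:
```python
from h import *
o=get_obs();C=cam("wrist",o)
im=cv2.imread("pics/w1.png").astype(int);mx=im.max(2);mn=im.min(2);b,r=im[...,0],im[...,2]
m=((mx>150)&(mx-mn<60)&(np.arange(384)[:,None]<232)&(np.arange(512)<300)&(np.arange(384)[:,None]>125)).astype(np.uint8)
for c in cv2.findContours(m,cv2.RETR_EXTERNAL,2)[0]:
    if cv2.contourArea(c)<300: continue
    e=cv2.fitEllipse(c);u=e[0]
    print("ring",e,"z24",onplane(C,u,24).round(1),"z9",onplane(C,u,9).round(1))
    z=24 if u[0]>220 else 9
    print("dia",np.linalg.norm(onplane(C,(u[0]-e[1][1]/2,u[1]),z)-onplane(C,(u[0]+e[1][1]/2,u[1]),z)),"tool",tool(o,onplane(C,u,z)))
m=(b>r+50)&(np.arange(512)<80)&(np.arange(384)[:,None]>125)
print([(a,c,s,onplane(C,c,14).round(1)) for a,c,s in blobs(m)])
# side view of nozzle
C=cam("top");print([onplane(C,u,z).round(1) for u,z in (((331.3,217.5),120),)])
```

```text
ring ((153.08489990234375, 208.88490295410156), (34.18843078613281, 38.7676887512207), 120.43563079833984) z24 [552.8 168.9  24. ] z9 [556.7 161.7   9. ]
dia 39.273701932320094 tool [ -16.81260559 -110.37378268  116.64832381]
ring ((262.17535400390625, 189.55850219726562), (35.546043395996094, 36.24958801269531), 134.87261962890625) z24 [557.7 275.   24. ] z9 [561.9 274.    9. ]
dia 33.968757290833494 tool [  7.90190109   0.10790059 101.55610457]
[(np.int32(1631), array([ 33.3, 188. ]), array([  7, 162,  53,  52], dtype=int32), array([508.7,  57.9,  14. ]))]
[array([ 526.8, -231.9,  120. ])]
```

arm_command([
  [0.17,-0.02,0.92],
  [0,0,0.92],
  [0,0,0.92],
  [0,0,0.92],
  [0,0,0.92],
], gripper=[70,70,70,70,70], twist=[0,0,0,0,0])

```text
time: 3.28
tool_pos: [557.5, 276.2, 10.9]
tcp_rot: [3.141, 0.0, 2.915]
contact_force: [-0.1, -0.6, 0.2]
grip_width: 69.6
finger_force: 0.0
```

arm_command([
  [0,0,0],
  [0,0,0],
  [0,0,0],
  [0,0,0],
  [0,0,0],
], gripper=[30,30,30,30,30], twist=[0,0,0,0,0])

```text
time: 3.9
tool_pos: [557.6, 276.5, 12.7]
tcp_rot: [3.141, 0.001, 2.915]
contact_force: [0.0, -1.1, 3.8]
grip_width: 34.7
finger_force: 30.0
```

arm_command([
  [0,0,-1],
  [0,0,-1],
  [0,0,-1],
  [-0.1,-0.6,-0.4],
  [-0.3,-0.96,-0.15],
], gripper=[30,30,30,30,30], twist=[0,0,0,0,0])

```text
time: 4.53
tool_pos: [557.7, 235.4, 100.6]
tcp_rot: [3.142, 0.0, 2.916]
contact_force: [0.3, -0.5, 0.4]
grip_width: 35.0
finger_force: 30.0
```

arm_command([
  [-0.3,-0.96,-0.15],
  [-0.3,-0.96,-0.15],
  [-0.3,-0.96,-0.15],
  [-0.3,-0.96,-0.15],
  [-0.3,-0.96,-0.15],
], gripper=[30,30,30,30,30], twist=[0,0,0,0,0])

```text
time: 5.15
tool_pos: [566.9, 108.9, 118.5]
tcp_rot: [-3.141, -0.002, 2.914]
contact_force: [-0.2, -0.1, -0.7]
grip_width: 34.8
finger_force: 30.0
```

arm_command([
  [-0.3,-0.96,-0.15],
  [-0.3,-0.96,-0.15],
  [-0.3,-0.96,-0.15],
  [-0.3,-0.96,-0.15],
  [-0.3,-0.96,-0.15],
], gripper=[30,30,30,30,30], twist=[0,0,0,0,0])

```text
time: 5.78
tool_pos: [576.3, -16.2, 137.2]
tcp_rot: [-3.141, -0.002, 2.914]
contact_force: [0.3, 0.5, -0.2]
grip_width: 34.6
finger_force: 30.0
```

arm_command([
  [-0.3,-0.96,-0.15],
  [-0.3,-0.96,-0.15],
  [-0.3,-0.96,-0.15],
  [-0.3,-0.96,-0.15],
  [-0.3,-0.96,-0.15],
], gripper=[30,30,30,30,30], twist=[0,0,0,0,0])

```text
time: 6.4
tool_pos: [585.7, -141.5, 155.9]
tcp_rot: [3.141, -0.002, 2.914]
contact_force: [0.9, -0.6, -0.2]
grip_width: 35.0
finger_force: 30.0
```

arm_command([
  [-0.3,-0.96,-0.15],
  [-0.3,-0.96,-0.15],
  [-0.3,-0.96,-0.15],
  [-0.3,-0.9,-0.15],
  [0,-0.2,0],
], gripper=[30,30,30,30,30], twist=[0,0,0,0,0])

```text
time: 7.02
tool_pos: [593.6, -245.7, 171.8]
tcp_rot: [-3.141, 0.001, 2.913]
contact_force: [-0.1, 0.2, -0.9]
grip_width: 34.5
finger_force: 30.0
```

Run:
```python
from h import *
o=get_obs();im=capture("wrist");cv2.imwrite("pics/w2.png",im[:,:,::-1])
print(o["time"],o["tool_pos"],o["tcp_rot"],o["joint_positions"].round(2))
C=cam("wrist",o);print(proj(C,(527,-232,120)),proj(C,(527,-232,107)))
```

```text
7.025 [ 593.64251762 -245.7419275   171.75291326] [-3.14134491e+00  6.49663506e-04  2.91305579e+00] [-0.51  0.6   1.25 -0.    1.29 -1.85]
[259.59061377 127.27298973] [259.75885316 126.09895414]
```

View pics/w2.png

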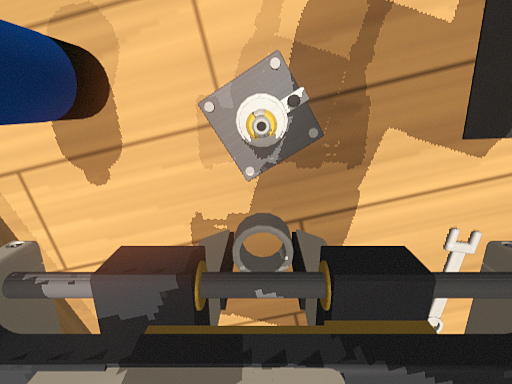

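The wrist view shows the tip at (261,126), on the estimate, and the spacer held at (263,245). I'll zoom in for the slots and the spacer's centre.

Run:
```python
from h import *
im=cv2.imread("pics/w2.png")
a=cv2.resize(im[95:157,230:292],(500,500),interpolation=2);b=cv2.resize(im[205:285,225:305],(290,290),interpolation=2)
b=cv2.copyMakeBorder(b,0,210,0,0,0);cv2.imwrite("pics/z2.png",np.hstack([a,b]))
o=dict(tool_pos=np.array([593.64,-245.74,171.75]),tcp_rot=[-3.14134,.00065,2.91306]);C=cam("wrist",o)
for du in(0,):
  for z in(120,107,86.5):print(z,onplane(C,(261,126),z))
Rm=R.from_euler("xyz",o["tcp_rot"]).as_matrix()
for tz in(-12,9):print(tz,proj(C,o["tool_pos"]+Rm@[0,0,tz]))
```

```text
120 [ 526.36696559 -230.82432392  120.        ]
107 [ 527.13776585 -231.07197352  107.        ]
86.5 [ 528.35325857 -231.46249788   86.5       ]
-12 [261.7986666  257.75039191]
9 [261.86986861 241.26555633]
```

View pics/z2.png

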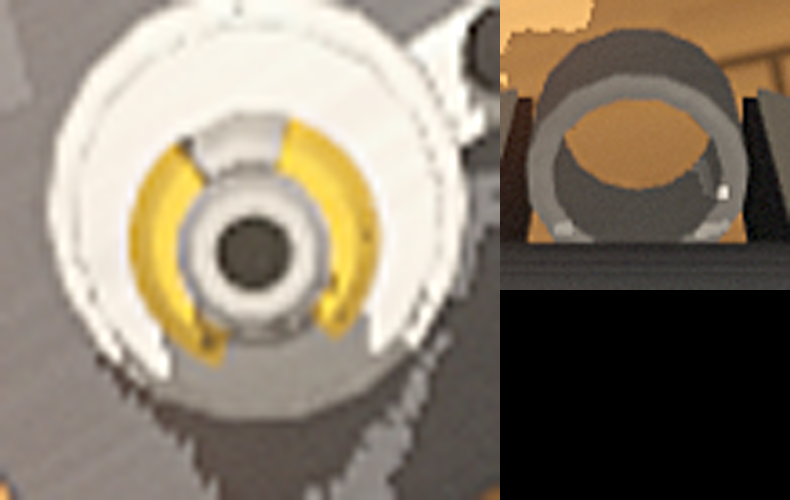

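Run:
```python
from h import *
o=dict(tool_pos=np.array([593.64,-245.74,171.75]),tcp_rot=[-3.14134,.00065,2.91306]);C=cam("wrist",o)
Rm=R.from_euler("xyz",o["tcp_rot"]).as_matrix()
f=lambda p:proj(C,o["tool_pos"]+Rm@np.array(p)).round(1)
for t in(-2,0,2,4):print(t,"top outer",f([t+18,0,-11.3]),"inner",f([t+13.2,0,-11.3]),"bottom outer",f([t+18,0,9.7]),"sides",f([t,-18,-11.3]),f([t,18,-11.3]))
print("meas top 225.1, inner 231.8?, bottom 212.7, sides 232.4 293.1")
for uv,z in(((261.4,126.4),120),((261.6,124.5),107)):print(tool(o,onplane(C,uv,z)))
```

```text
-2 top outer [261.8 231.4] inner [261.8 239.3] bottom outer [261.9 217.5] sides [230.4 260.2] [293.2 260.3]
0 top outer [261.8 228. ] inner [261.8 236. ] bottom outer [261.9 214.4] sides [230.2 257.1] [293.4 257.2]
2 top outer [261.8 224.7] inner [261.8 232.7] bottom outer [261.9 211.4] sides [230.1 254. ] [293.5 254. ]
4 top outer [261.8 221.3] inner [261.8 229.4] bottom outer [261.9 208.4] sides [230.  250.8] [293.6 250.9]
meas top 225.1, inner 231.8?, bottom 212.7, sides 232.4 293.1
[68.66076951 -0.41632773 51.70548826]
[69.23590222 -0.31106725 64.70509099]
```

arm_command([
  [0.9,-0.04,0],
  [0.9,0,0],
  [0.9,0,0.1],
  [0,0,1],
  [0,0,0.9],
], gripper=[30,30,30,30,30], twist=[0,0,0,0,0])

```text
time: 7.7
tool_pos: [527.4, -228.5, 121.4]
tcp_rot: [3.141, 0.0, 2.916]
contact_force: [-0.4, 0.5, -0.6]
grip_width: 34.8
finger_force: 30.0
```

arm_command([
  [0,0,0],
  [0,0,0.1],
  [0,0,0.1],
  [0,0,0.1],
  [0,0,0],
], gripper=[30,30,30,30,30], twist=[0,0,0,0,0])

```text
time: 8.32
tool_pos: [527.9, -229.7, 114.5]
tcp_rot: [-3.141, 0.001, 2.915]
contact_force: [0.1, -0.4, -0.4]
grip_width: 34.7
finger_force: 30.0
```

Run:
```python
from h import *
for i in range(4):
    im=capture("top");o=get_obs();print(o["time"],o["tool_pos"].round(2),o["contact_force"].round(1))
```

```text
8.375 [ 527.86 -229.66  114.47] [ 0.7  0.  -0.2]
8.425 [ 527.83 -229.64  114.43] [ 0.5 -0.4 -0.7]
8.475 [ 527.81 -229.65  114.42] [ 0.3 -1.4 -0.1]
8.525 [ 527.82 -229.66  114.41] [ 0.2 -0.1 -0.1]
```

arm_command([
  [0,-0.06,0],
  [0,0,0.1],
  [0,0,0.1],
  [0,0,0.1],
  [0,0,0],
], gripper=[30,30,30,30,30], twist=[0,0,0,0,0])

```text
time: 9.15
tool_pos: [527.3, -230.9, 106.4]
tcp_rot: [3.141, -0.0, 2.915]
contact_force: [0.4, -0.4, -0.8]
grip_width: 35.3
finger_force: 30.0
```

arm_command([
  [0,0,0.15],
  [0,0,0.15],
  [0,0,0.1],
  [0,0,0.1],
  [0,0,0.1],
], gripper=[30,30,30,30,30], twist=[0,0,0,0,0])

```text
time: 9.78
tool_pos: [527.3, -230.9, 91.5]
tcp_rot: [3.141, -0.0, 2.915]
contact_force: [0.3, 0.3, -1.2]
grip_width: 34.8
finger_force: 30.0
```

arm_command([
  [0,0,0.2],
  [0,0,0.2],
  [0,0,0.2],
  [0,0,0.18],
  [0,0,0],
], gripper=[30,30,30,30,30], twist=[0,0,0,0,0])

```text
time: 10.4
tool_pos: [527.3, -231.0, 71.8]
tcp_rot: [3.141, -0.0, 2.915]
contact_force: [0.0, -0.5, -0.5]
grip_width: 35.0
finger_force: 30.0
```

arm_command([
  [0,0,0],
  [0,0,0],
  [0,0,0],
  [0,0,0],
  [0,0,-0.5],
], gripper=[60,60,60,60,60], twist=[0,0,0,0,0])

```text
time: 11.02
tool_pos: [526.7, -230.6, 84.4]
tcp_rot: [3.141, -0.002, 2.915]
contact_force: [-0.5, 0.4, -0.2]
grip_width: 59.6
finger_force: 0.0
```

arm_command([
  [0,0,-1],
  [0,0,-1],
  [0,0,-1],
  [0.15,0.97,0],
  [0.15,0.97,0],
], gripper=[60,60,60,60,60], twist=[0,0,0,0,0])

```text
time: 11.65
tool_pos: [531.2, -181.8, 161.1]
tcp_rot: [-3.141, 0.002, 2.914]
contact_force: [0.1, -0.1, 0.1]
grip_width: 59.9
finger_force: 0.0
```

arm_command([
  [0.15,0.97,0],
  [0.15,0.97,0],
  [0.15,0.97,0],
  [0.15,0.97,0],
  [0.15,0.97,0],
], gripper=[70,70,70,70,70], twist=[0,0,0,0,0])

```text
time: 12.28
tool_pos: [540.1, -58.9, 160.7]
tcp_rot: [3.142, 0.001, 2.915]
contact_force: [-0.1, -0.1, 0.2]
grip_width: 70.0
finger_force: 0.0
```

arm_command([
  [0.15,0.97,0.2],
  [0.15,0.97,0.2],
  [0.15,0.97,0.2],
  [0.15,0.97,0.2],
  [0.15,0.97,0.2],
], gripper=[70,70,70,70,70], twist=[0,0,0,0,0])

```text
time: 12.9
tool_pos: [549.2, 63.5, 135.6]
tcp_rot: [3.141, 0.001, 2.915]
contact_force: [0.1, -1.0, 0.3]
grip_width: 70.5
finger_force: 0.0
```

arm_command([
  [0.14,0.97,0.2],
  [0.14,0.97,0.2],
  [0.14,0.97,0.2],
  [0.14,0.97,0.2],
  [0,0,0.1],
], gripper=[70,70,70,70,70], twist=[0,0,0,0,0])

```text
time: 13.52
tool_pos: [557.1, 161.7, 112.8]
tcp_rot: [3.141, 0.001, 2.917]
contact_force: [-0.4, -0.1, 0.1]
grip_width: 70.0
finger_force: 0.0
```

```bash
cat > ring.py <<'E'
from h import *
o=get_obs();im=capture("wrist")[:,:,::-1];cv2.imwrite("pics/w3.png",im);C=cam("wrist",o);print(o["time"],o["tool_pos"],o["tcp_rot"])
im=im.astype(int);mx=im.max(2);mn=im.min(2);b,r=im[...,0],im[...,2]
m=((mx>150)&(mx-mn<60)&(np.arange(384)[:,None]<240)).astype(np.uint8)
for c in cv2.findContours(m,cv2.RETR_EXTERNAL,2)[0]:
    if cv2.contourArea(c)<300: continue
    e=cv2.fitEllipse(c);u=e[0];w=onplane(C,u,9);print("ring",e,w.round(1),"tool",tool(o,w).round(1))
for a,c,s in blobs(b>r+50,300):
    w=onplane(C,c,14);print("blue",a,c,s,w.round(1),"tool",tool(o,w).round(1))
E
python3 ring.py
```

```text
13.525 [557.12262073 161.73223892 112.75290764] [3.14109998e+00 7.26966204e-04 2.91713678e+00]
ring ((262.6796875, 193.01116943359375), (39.168033599853516, 40.11214828491211), 77.41429901123047) [553.6 163.2   9. ] tool [  3.9   0.6 103.8]
blue 1104 [141.4 169.1] [115 142  49  56] [505.6  61.3  14. ] tool [  27.9 -109.4   98.7]
```

arm_command([
  [0.13,0.02,0.95],
  [0,0,0.95],
  [0,0,0.95],
  [0,0,0.95],
  [0,0,0.5],
], gripper=[70,70,70,70,70], twist=[0,0,0,0,0])

```text
time: 14.2
tool_pos: [553.8, 160.5, 4.1]
tcp_rot: [-3.141, -0.001, 2.914]
contact_force: [0.4, -0.5, -0.2]
grip_width: 70.1
finger_force: 0.0
```

arm_command([
  [0,0,0],
  [0,0,0],
  [0,0,0],
  [0,0,0],
  [0,0,0],
], gripper=[34,34,34,34,34], twist=[0,0,0,0,0])

```text
time: 14.82
tool_pos: [554.3, 161.6, 5.2]
tcp_rot: [3.141, 0.001, 2.915]
contact_force: [-0.2, -0.5, 4.5]
grip_width: 38.4
finger_force: 30.0
```

arm_command([
  [0,0,-0.6],
  [0,0,-1],
  [0,0,-1],
  [-0.1,-0.5,-0.6],
  [-0.32,-0.97,-0.2],
], gripper=[34,34,34,34,34], twist=[0,0,0,0,0])

```text
time: 15.45
tool_pos: [556.2, 123.1, 91.2]
tcp_rot: [3.141, 0.002, 2.916]
contact_force: [0.7, 0.0, -0.3]
grip_width: 37.9
finger_force: 30.0
```

arm_command([
  [-0.33,-0.97,-0.2],
  [-0.33,-0.97,-0.2],
  [-0.33,-0.97,-0.2],
  [-0.33,-0.97,-0.2],
  [-0.33,-0.97,-0.2],
], gripper=[34,34,34,34,34], twist=[0,0,0,0,0])

```text
time: 16.08
tool_pos: [568.5, -5.6, 115.0]
tcp_rot: [-3.141, -0.001, 2.914]
contact_force: [-0.0, -0.1, -0.0]
grip_width: 37.9
finger_force: 30.0
```

arm_command([
  [-0.33,-0.97,-0.2],
  [-0.33,-0.97,-0.2],
  [-0.33,-0.97,-0.2],
  [-0.33,-0.97,-0.2],
  [-0.33,-0.97,-0.2],
], gripper=[34,34,34,34,34], twist=[0,0,0,0,0])

```text
time: 16.7
tool_pos: [581.2, -133.0, 140.0]
tcp_rot: [-3.142, -0.001, 2.914]
contact_force: [0.3, -0.2, 0.6]
grip_width: 38.3
finger_force: 30.0
```

arm_command([
  [-0.33,-0.97,-0.2],
  [-0.33,-0.97,-0.2],
  [-0.33,-0.97,-0.2],
  [-0.33,-0.97,-0.2],
  [-0.1,-0.17,0],
], gripper=[34,34,34,34,34], twist=[0,0,0,0,0])

```text
time: 17.32
tool_pos: [593.4, -240.2, 159.9]
tcp_rot: [-3.141, 0.001, 2.913]
contact_force: [0.6, 0.4, 0.1]
grip_width: 38.0
finger_force: 30.0
```

arm_command([
  [0,0,0],
  [0,0,0],
  [0,0,0],
  [0,0,0],
  [0,0,0],
], gripper=[34,34,34,34,34], twist=[0,0,0,0,0])

```text
time: 17.95
tool_pos: [593.7, -237.8, 159.7]
tcp_rot: [3.141, 0.0, 2.915]
contact_force: [-0.3, -0.5, 0.5]
grip_width: 37.8
finger_force: 30.0
```

```bash
cat > held.py <<'E'
from h import *
import sys
o=get_obs();im=np.ascontiguousarray(capture("wrist")[:,:,::-1]);C=cam("wrist",o);print(o["time"],o["tool_pos"],o["tcp_rot"],o["joint_positions"].round(2))
cv2.imwrite(f"pics/{sys.argv[1]}.png",im)
a=cv2.resize(im[85:165,222:302],(480,480),interpolation=2);b=cv2.resize(im[205:285,222:302],(320,320),interpolation=2)
cv2.imwrite("pics/z_%s.png"%sys.argv[1],np.hstack([a,cv2.copyMakeBorder(b,0,160,0,0,0)]))
E
python3 held.py w4
```

```text
17.95 [ 593.71431756 -237.78996677  159.74956044] [3.14148391e+00 6.95772352e-05 2.91517536e+00] [-0.5   0.61  1.28  0.    1.26 -1.85]
```

View pics/z_w4.png

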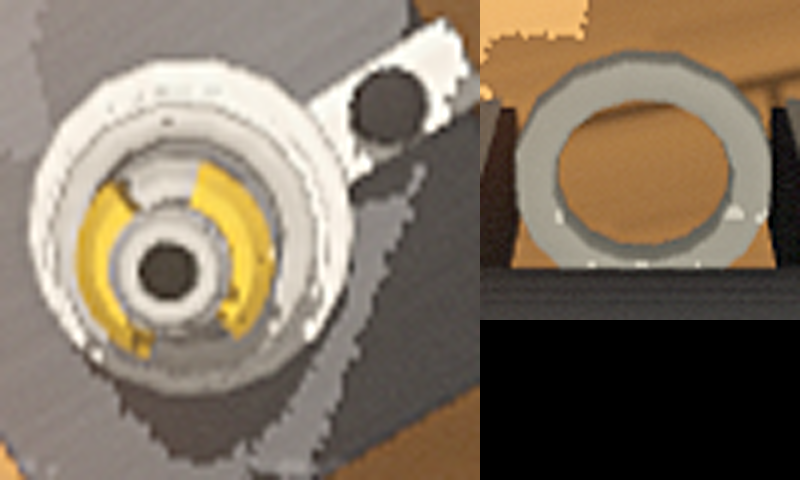

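The spacer is seated round the nozzle. The tip is at (250,130) and the held washer is centred near column 263.

Run:
```python
from h import *
o=dict(tool_pos=np.array([593.71,-237.79,159.75]),tcp_rot=[3.14148,0,2.91518]);C=cam("wrist",o)
Rm=R.from_euler("xyz",o["tcp_rot"]).as_matrix()
f=lambda p:proj(C,o["tool_pos"]+Rm@np.array(p)).round(1)
for t in(-2,0,2,4):print(t,"top outer",f([t+20,0,-3.8]),"inner",f([t+13.2,0,-3.8]),"bottom outer",f([t+20,0,2.2]),"sides",f([t,-20,-3.8]),f([t,20,-3.8]))
print("meas 220(219.5) 230 217.5, 231.3 294.5")
for uv,z in(((250.0,130),120),((250.7,128.3),107)):print(tool(o,onplane(C,uv,z)),onplane(C,uv,z))
```

```text
-2 top outer [261.8 222.8] inner [261.8 233.6] bottom outer [261.8 218.9] sides [228.3 253.8] [295.3 253.9]
0 top outer [261.8 219.6] inner [261.8 230.5] bottom outer [261.8 215.8] sides [228.2 250.8] [295.4 250.9]
2 top outer [261.8 216.3] inner [261.8 227.3] bottom outer [261.8 212.6] sides [228.1 247.8] [295.5 247.8]
4 top outer [261.8 213. ] inner [261.8 224.1] bottom outer [261.8 209.5] sides [228.  244.8] [295.7 244.8]
meas 220(219.5) 230 217.5, 231.3 294.5
[67.05438535 -8.02163946 39.74909659] [ 526.56726122 -230.54996521  120.        ]
[67.27009698 -8.05679014 52.74909271] [ 526.34949302 -230.53436802  107.        ]
```

arm_command([
  [0.9,-0.12,0],
  [0.9,-0.12,0],
  [0.89,-0.11,0.1],
  [0,0,0.9],
  [0,0,0.9],
], gripper=[34,34,34,34,34], twist=[0,0,0,0,0])

```text
time: 18.62
tool_pos: [526.2, -231.6, 112.2]
tcp_rot: [-3.141, 0.001, 2.915]
contact_force: [1.0, 0.3, 0.7]
grip_width: 37.9
finger_force: 30.0
```

arm_command([
  [0,0,0],
  [0,0,0],
  [0,0,0.1],
  [0,0,0],
  [0,0,0],
], gripper=[34,34,34,34,34], twist=[0,0,0,0,0])

```text
time: 19.25
tool_pos: [526.3, -231.5, 110.0]
tcp_rot: [-3.141, 0.0, 2.915]
contact_force: [0.8, -1.1, 0.7]
grip_width: 37.7
finger_force: 30.0
```

arm_command([
  [0,0.02,0.1],
  [0,0,0.1],
  [0,0,0.1],
  [0,0,0.1],
  [0,0,0],
], gripper=[34,34,34,34,34], twist=[0,0,0,0,0])

```text
time: 19.88
tool_pos: [526.1, -230.9, 99.4]
tcp_rot: [3.141, -0.001, 2.915]
contact_force: [-0.0, -0.6, 0.1]
grip_width: 37.9
finger_force: 30.0
```

arm_command([
  [0,0,0.1],
  [0,0,0.1],
  [0,0,0.1],
  [0,0,0.1],
  [0,0,0],
], gripper=[34,34,34,34,34], twist=[0,0,0,0,0])

```text
time: 20.5
tool_pos: [526.1, -230.9, 89.4]
tcp_rot: [3.141, -0.001, 2.915]
contact_force: [-0.1, 0.1, -1.7]
grip_width: 37.9
finger_force: 30.0
```

arm_command([
  [0,0,0.08],
  [0,0,0.08],
  [0,0,0.06],
  [0,0,0],
  [0,0,0],
], gripper=[34,34,34,34,34], twist=[0,0,0,0,0])

```text
time: 21.12
tool_pos: [526.3, -231.0, 84.2]
tcp_rot: [3.142, 0.0, 2.915]
contact_force: [-0.3, 0.7, -0.9]
grip_width: 38.0
finger_force: 30.0
```

arm_command([
  [0,0,0],
  [0,0,0],
  [0,0,0],
  [0,0,-0.5],
  [0,0,-1],
], gripper=[60,60,60,60,60], twist=[0,0,0,0,0])

```text
time: 21.75
tool_pos: [525.8, -230.7, 122.0]
tcp_rot: [3.141, -0.002, 2.915]
contact_force: [0.7, -1.0, 0.0]
grip_width: 59.9
finger_force: 0.0
```

arm_command([
  [0,0,-1],
  [0,0,-0.6],
  [0.28,0.93,0],
  [0.28,0.93,0],
  [0.28,0.93,0],
], gripper=[60,60,60,60,60], twist=[0,0,0,0,0])

```text
time: 22.38
tool_pos: [520.6, -155.7, 160.7]
tcp_rot: [3.141, -0.002, 2.916]
contact_force: [-0.5, -0.3, 1.0]
grip_width: 59.8
finger_force: 0.0
```

arm_command([
  [0.28,0.93,0],
  [0.28,0.93,0],
  [0.28,0.93,0],
  [0.28,0.93,0],
  [0.28,0.93,0],
], gripper=[70,70,70,70,70], twist=[0,0,0,0,0])

```text
time: 23.0
tool_pos: [512.2, -34.6, 160.8]
tcp_rot: [3.141, -0.002, 2.916]
contact_force: [-0.9, -0.5, -0.5]
grip_width: 70.4
finger_force: 0.0
```

arm_command([
  [0.28,0.93,0.5],
  [0.28,0.93,0.5],
  [0.28,0.93,0.5],
  [0.28,0.93,0.4],
  [0,0,0],
], gripper=[70,70,70,70,70], twist=[0,0,0,0,0])

```text
time: 23.62
tool_pos: [505.1, 62.2, 112.8]
tcp_rot: [-3.141, -0.004, 2.918]
contact_force: [0.5, -0.1, 0.0]
grip_width: 70.0
finger_force: 0.0
```

Run:
```python
from h import *
exec(open("ring.py").read())
im=cv2.imread("pics/w3.png");cv2.imwrite("pics/z_b.png",cv2.resize(im[150:240,202:322],(800,600),interpolation=2))
for p in((507,59,23),(507,59,10)):print(proj(C,p))
```

```text
23.625 [505.09916583  62.23716189 112.84564897] [-3.14123144 -0.00369418  2.91831956]
blue 1004 [259.2 200.4] [239 173  41  53] [506.   59.3  14. ] tool [-1.9 -2.7 98.8]
[259.06107927 204.52007881]
[259.2197044 200.1474196]
```

View pics/z_b.png

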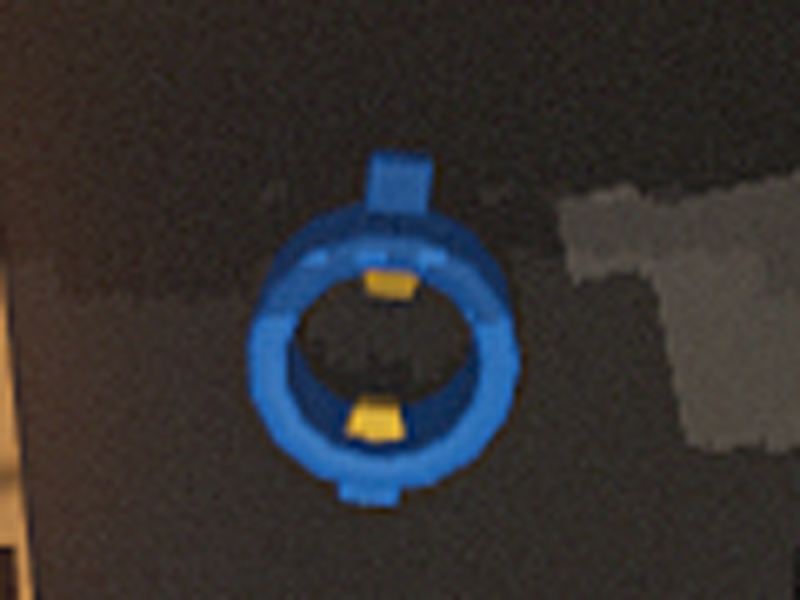

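The bushing's rim centre is at about (259,204), which puts it at (507,59). The wings lean 5° clockwise, so the tool twists 5° and goes down.

arm_command([
  [-0.1,-0.11,0.9],
  [0,0,0.9],
  [0,0,0.9],
  [0,0,0.9],
  [0,0,0.6],
], gripper=[70,70,70,70,70], twist=[1,0,0,0,0])

```text
time: 24.3
tool_pos: [508.6, 56.1, 8.5]
tcp_rot: [-3.141, -0.001, 2.827]
contact_force: [0.1, -0.6, 0.4]
grip_width: 70.1
finger_force: 0.0
```

arm_command([
  [0,0,0],
  [0,0,0],
  [0,0,0],
  [0,0,0],
  [0,0,0],
], gripper=[32,32,32,32,32], twist=[0,0,0,0,0])

```text
time: 24.92
tool_pos: [509.5, 56.6, 9.9]
tcp_rot: [3.141, 0.001, 2.828]
contact_force: [0.0, 0.1, 5.2]
grip_width: 36.8
finger_force: 30.0
```

arm_command([
  [0,0,-0.6],
  [0,0,-1],
  [0,0,-1],
  [0,0,-0.4],
  [-0.32,-0.95,-0.25],
], gripper=[32,32,32,32,32], twist=[0,-1,-1,-1,-0.2])

```text
time: 25.55
tool_pos: [515.6, 33.2, 92.0]
tcp_rot: [3.141, 0.001, 3.11]
contact_force: [0.8, -0.5, -1.8]
grip_width: 36.9
finger_force: 30.0
```

arm_command([
  [-0.32,-0.95,-0.25],
  [-0.32,-0.95,-0.25],
  [-0.32,-0.95,-0.25],
  [-0.32,-0.95,-0.25],
  [-0.32,-0.95,-0.25],
], gripper=[32,32,32,32,32], twist=[0,0,0,0,0])

```text
time: 26.18
tool_pos: [551.6, -88.4, 122.7]
tcp_rot: [3.142, 0.0, 3.107]
contact_force: [0.4, 0.3, -0.6]
grip_width: 36.9
finger_force: 30.0
```

arm_command([
  [-0.32,-0.95,-0.25],
  [-0.32,-0.95,-0.25],
  [-0.32,-0.95,-0.25],
  [-0.32,-0.95,-0.25],
  [-0.32,-0.95,-0.25],
], gripper=[32,32,32,32,32], twist=[0,0,0,0,0])

```text
time: 26.8
tool_pos: [587.3, -208.5, 153.9]
tcp_rot: [3.141, -0.0, 3.107]
contact_force: [0.5, -0.2, -0.6]
grip_width: 36.8
finger_force: 30.0
```

arm_command([
  [-0.3,-0.95,0],
  [0,0,0],
  [0,0,0],
  [0,0,0],
  [0,0,0],
], gripper=[32,32,32,32,32], twist=[0,0,0,0,0])

```text
time: 27.42
tool_pos: [594.0, -231.0, 153.1]
tcp_rot: [3.141, -0.0, 3.108]
contact_force: [0.3, -0.0, -1.5]
grip_width: 36.6
finger_force: 30.0
```

```bash
python3 held.py w5
```

```text
27.425 [ 594.02731148 -230.97154303  153.10579119] [ 3.14136612e+00 -7.51532864e-05  3.10762566e+00] [-0.49  0.61  1.29  0.    1.24 -2.03]
```

View pics/z_w5.png

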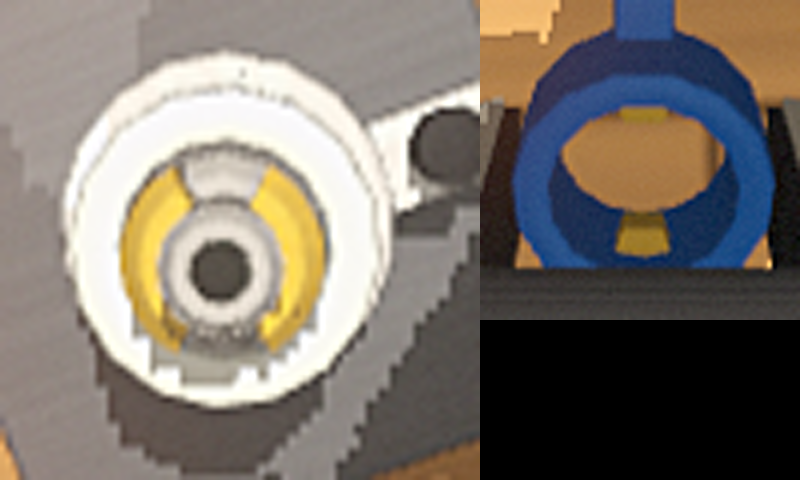

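Washer on. The bushing's lugs and the slots both stand vertical in the image, so the angle fits. The tip is at (258.7,130.2).

Run:
```python
from h import *
o=dict(tool_pos=np.array([594.03,-230.97,153.11]),tcp_rot=[3.14137,0,3.10763]);C=cam("wrist",o)
Rm=R.from_euler("xyz",o["tcp_rot"]).as_matrix()
f=lambda p:proj(C,o["tool_pos"]+Rm@np.array(p)).round(1)
for t in(-2,0,2,4):print(t,"top outer",f([t+19,0,-13.1]),"inner",f([t+13.2,0,-13.1]),"bottom outer",f([t+19,0,6.9]),"sides",f([t,-19,-13.1]),f([t,19,-13.1]))
print("meas 223.8 230.8  230.2 295.8")
for uv,z in(((258.7,130.2),120),((259.3,128.2),107)):print(tool(o,onplane(C,uv,z)),onplane(C,uv,z))
```

```text
-2 top outer [261.3 230.9] inner [261.3 240.6] bottom outer [261.4 217.5] sides [227.8 261.7] [294.9 261.8]
0 top outer [261.3 227.5] inner [261.3 237.3] bottom outer [261.4 214.4] sides [227.7 258.6] [295.  258.6]
2 top outer [261.3 224.1] inner [261.3 233.9] bottom outer [261.4 211.4] sides [227.6 255.4] [295.1 255.5]
4 top outer [261.3 220.7] inner [261.3 230.6] bottom outer [261.4 208.3] sides [227.4 252.2] [295.3 252.3]
meas 223.8 230.8  230.2 295.8
[67.35169946 -1.84036845 33.10959106] [ 526.65489916 -230.51493668  120.        ]
[67.72486043 -1.58306199 46.10964867] [ 526.2907888  -230.24221466  107.        ]
```

arm_command([
  [0.87,-0.05,0],
  [0.87,-0.04,0],
  [0.86,0,0.2],
  [0,0,0.6],
  [0,0,0.4],
], gripper=[32,32,32,32,32], twist=[0,0,0,0,0])

```text
time: 28.1
tool_pos: [529.4, -231.6, 121.9]
tcp_rot: [3.141, -0.0, 3.107]
contact_force: [-0.2, 0.1, -0.7]
grip_width: 36.5
finger_force: 30.0
```

arm_command([
  [0,0,0],
  [0,0,0],
  [0,0,0],
  [0,0,0.1],
  [0,0,0],
], gripper=[32,32,32,32,32], twist=[0,0,0,0,0])

```text
time: 28.72
tool_pos: [529.0, -231.7, 120.3]
tcp_rot: [3.141, -0.0, 3.107]
contact_force: [0.4, 0.5, -0.5]
grip_width: 37.1
finger_force: 30.0
```

arm_command([
  [0,0.02,0.1],
  [0,0,0.1],
  [0,0,0.1],
  [0,0,0.1],
  [0,0,0],
], gripper=[32,32,32,32,32], twist=[0,0,0,0,0])

```text
time: 29.35
tool_pos: [528.9, -231.2, 110.2]
tcp_rot: [3.141, -0.0, 3.107]
contact_force: [0.3, 1.0, 0.0]
grip_width: 37.0
finger_force: 30.0
```

arm_command([
  [0,0,0.1],
  [0,0,0.08],
  [0,0,0.08],
  [0,0,0.04],
  [0,0,0],
], gripper=[32,32,32,32,32], twist=[0,0,0,0,0])

```text
time: 29.98
tool_pos: [529.0, -231.2, 102.8]
tcp_rot: [3.141, -0.0, 3.107]
contact_force: [-0.2, -0.7, -0.6]
grip_width: 36.9
finger_force: 30.0
```

arm_command([
  [0,0,0.1],
  [0,0,0.1],
  [0,0,0.1],
  [0,0,0.06],
  [0,0,0],
], gripper=[32,32,32,32,32], twist=[0,0,0,0,0])

```text
time: 30.6
tool_pos: [529.1, -231.2, 94.0]
tcp_rot: [-3.142, 0.0, 3.107]
contact_force: [-0.2, 0.2, -0.7]
grip_width: 36.8
finger_force: 30.0
```

arm_command([
  [0,0,0.08],
  [0,0,0.08],
  [0,0,0.05],
  [0,0,0.05],
  [0,0,0],
], gripper=[32,32,32,32,32], twist=[0,0,0,0,0])

```text
time: 31.22
tool_pos: [529.3, -231.3, 88.6]
tcp_rot: [-3.141, 0.001, 3.107]
contact_force: [-3.1, 1.8, 10.5]
grip_width: 36.4
finger_force: 30.0
```

arm_command([
  [0,0,0.05],
  [0,0,0.05],
  [0,0,0],
  [0,0,0],
  [0,0,0],
], gripper=[32,32,32,32,32], twist=[0,0,0,0,0])

```text
time: 31.85
tool_pos: [529.4, -231.3, 86.6]
tcp_rot: [-3.141, 0.001, 3.107]
contact_force: [-3.1, 2.2, 12.8]
grip_width: 36.8
finger_force: 30.0
```

arm_command([
  [0.02,0,0.03],
  [0.003,-0.009,0],
  [0.003,-0.009,0],
  [0.003,-0.009,0],
  [0,0,0],
], gripper=[32,32,32,32,32], twist=[0,1,1,1,0])

```text
time: 32.48
tool_pos: [529.8, -232.6, 86.4]
tcp_rot: [-3.141, 0.005, 2.844]
contact_force: [-1.3, 1.8, 13.6]
grip_width: 36.7
finger_force: 30.0
```

arm_command([
  [0.003,-0.009,0],
  [0.003,-0.009,0],
  [0.003,-0.009,0],
  [0.003,-0.009,0],
  [0,0,0],
], gripper=[32,32,32,32,32], twist=[1,1,1,1,0])

```text
time: 33.1
tool_pos: [529.4, -233.5, 86.5]
tcp_rot: [3.141, 0.006, 2.495]
contact_force: [0.6, -0.0, 12.5]
grip_width: 37.2
finger_force: 30.0
```

Run:
```python
from h import *
o=get_obs();print(o["moment"],o["contact_force"],o["tool_pos"],o["tcp_rot"])
```

```text
[ 0.03653307 -0.02004195  0.01279301] [ 0.61605415 -0.0255962  12.47918032] [ 529.42196838 -233.52645349   86.53064974] [3.14081493 0.00575797 2.49509717]
```

Forces and moments stay small. It has turned 35° and 35° remain.

arm_command([
  [0.003,-0.009,0],
  [0.003,-0.009,0],
  [0.003,-0.009,0],
  [0.003,-0.009,0],
  [0,0,0],
], gripper=[32,32,32,32,32], twist=[1,1,1,1,0])

```text
time: 33.72
tool_pos: [528.5, -234.0, 86.5]
tcp_rot: [3.139, 0.005, 2.146]
contact_force: [-0.0, 0.5, 12.1]
grip_width: 37.0
finger_force: 30.0
```

arm_command([
  [0.003,-0.009,0],
  [0.003,-0.009,0],
  [0.003,-0.009,0],
  [0,0,0],
  [0,0,0],
], gripper=[32,32,32,32,32], twist=[1,1,1,0,0])

```text
time: 34.35
tool_pos: [527.9, -234.1, 86.5]
tcp_rot: [3.138, 0.004, 1.885]
contact_force: [1.1, 0.8, 12.4]
grip_width: 36.8
finger_force: 30.0
```

Run:
```python
from h import *
o=get_obs();print(o["moment"],o["contact_force"],o["tool_pos"],o["tcp_rot"])
im=capture("wrist")[:,:,::-1];cv2.imwrite("pics/w6.png",im);cv2.imwrite("pics/z_w6.png",cv2.resize(im[170:290,180:340],(800,600)))
```

```text
[-0.02591895  0.0880827   0.00819479] [ 1.0994039   0.75031229 12.36537681] [ 527.86103576 -234.10037339   86.50603981] [3.13771685 0.00427165 1.88500202]
```

View pics/z_w6.png

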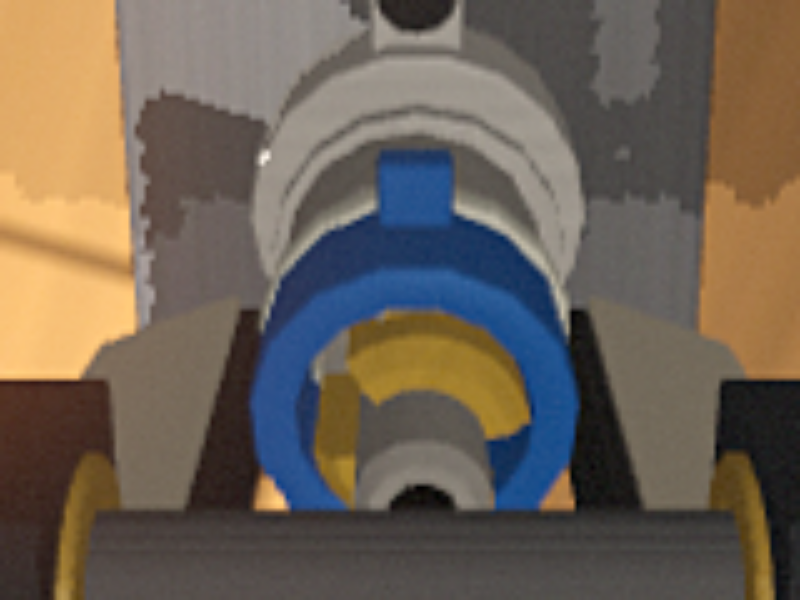

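The wing is still in line with the gripper and the lugs are under the head, so it has turned 70°. Now I ease up until it sits in the pocket.

arm_command([
  [0,0,-0.04],
  [0,0,-0.04],
  [0,0,-0.03],
  [0,0,0],
  [0,0,0],
], gripper=[32,32,32,32,32], twist=[0,0,0,0,0])

```text
time: 35.02
tool_pos: [527.8, -234.1, 88.9]
tcp_rot: [3.138, 0.004, 1.885]
contact_force: [1.2, 0.4, 9.4]
grip_width: 36.5
finger_force: 30.0
```

arm_command([
  [0,0,-0.03],
  [0,0,-0.02],
  [0,0,0],
  [0,0,0],
  [0,0,0],
], gripper=[32,32,32,32,32], twist=[0,0,0,0,0])

```text
time: 35.65
tool_pos: [527.8, -234.0, 89.9]
tcp_rot: [3.138, 0.004, 1.885]
contact_force: [1.3, -0.5, 8.3]
grip_width: 36.8
finger_force: 30.0
```

arm_command([
  [0,0,-0.03],
  [0,0,-0.02],
  [0,0,0],
  [0,0,0],
  [0,0,0],
], gripper=[32,32,32,32,32], twist=[0,0,0,0,0])

```text
time: 36.28
tool_pos: [527.8, -234.0, 91.0]
tcp_rot: [3.138, 0.004, 1.885]
contact_force: [2.3, -0.6, 7.0]
grip_width: 37.2
finger_force: 30.0
```

arm_command([
  [0,0,-0.03],
  [0,0,0],
  [0,0,0],
  [0,0,0],
  [0,0,0],
], gripper=[32,32,32,32,32], twist=[0,0,0,0,0])

```text
time: 36.9
tool_pos: [527.7, -234.0, 91.4]
tcp_rot: [3.138, 0.003, 1.885]
contact_force: [2.5, -1.0, 6.5]
grip_width: 36.7
finger_force: 30.0
```

Run:
```python
from h import *
o=get_obs();print(o["moment"],o["contact_force"],o["tool_pos"])
im=capture("wrist")[:,:,::-1];cv2.imwrite("pics/w7.png",im)
a=cv2.imread("pics/w6.png").astype(int);im=im.astype(int)
# compare washer/spacer vs bushing motion: blue rim and gap
for n,k in(("before",a),("now",im)):
    m=(k[...,0]>k[...,2]+40);m[:,:220]=0;m[:,305:]=0;ys,xs=np.nonzero(m);print(n,ys.min(),ys.max(),xs.min(),xs.max(),m.sum())
```

```text
[-0.23405433 -0.62125403 -0.01751281] [ 2.45460135 -1.01056314  6.50671795] [ 527.69765563 -233.99438158   91.3801768 ]
before 200 271 230 295 2023
now 200 271 230 295 2105
```

The rise passed the ledge height and a moment is now building, which suggests the lugs are touching the pocket roof. I let go and back off.

arm_command([
  [0,0,0],
  [0,0,0],
  [0,0,0],
  [0,0,0],
  [0,0,-0.3],
], gripper=[60,60,60,60,60], twist=[0,0,0,0,0])

```text
time: 37.58
tool_pos: [525.6, -232.8, 97.3]
tcp_rot: [-3.14, -0.001, 1.885]
contact_force: [0.1, 0.2, -0.5]
grip_width: 60.0
finger_force: 0.0
```

arm_command([
  [0,0,-1],
  [0,0,-1],
  [-1,0,-1],
  [-1,0,0],
  [-0.8,0,0],
], gripper=[70,70,70,70,70], twist=[0,0,0,0,0])

```text
time: 38.2
tool_pos: [548.1, -300.6, 173.8]
tcp_rot: [3.141, 0.001, 1.885]
contact_force: [0.1, 0.3, -0.4]
grip_width: 69.8
finger_force: 0.0
```

Run:
```python
from h import *
o=get_obs();print(o["tool_pos"],o["tcp_rot"],o["contact_force"]);C=cam("wrist",o);print([proj(C,(526.3,-230.4,z)).round(1) for z in(120,107,104.5,87)])
im=capture("wrist")[:,:,::-1];cv2.imwrite("pics/w8.png",im);u,v=proj(C,(526.3,-230.4,100)).astype(int)
v=np.clip(v,60,324)
k=im.astype(int);m=(k[...,0]>k[...,2]+40)&(k[...,0]>k[...,1]+20)
print(u,v,blobs(m,150))
# wings: blue pixels farthest from axis
s=np.zeros_like(m);s[max(v-60,0):v+60,u-60:u+60]=1;mm=(m&s).astype(np.uint8)
op=cv2.morphologyEx(mm,cv2.MORPH_CLOSE,np.ones((3,3)))
for z in(88.5,91.5):
    ys,xs=np.nonzero(mm);P=np.array([onplane(C,(x,y),z) for x,y in zip(xs,ys)]);d=P[:,:2]-[526.3,-230.4];r=np.hypot(*d.T)
    w=r>22;print(z,"wing yaw",np.degrees(np.arctan2(d[w,1],d[w,0])).round()[::8],r.max().round(1))
cv2.imwrite("pics/z_w8.png",cv2.resize(im[v-60:v+60,u-80:u+80],(800,600),interpolation=2))
```

```text
[ 548.08688153 -300.636158    173.7800899 ] [3.14067770e+00 1.21699142e-03 1.88489742e+00] [ 0.05815172  0.27734434 -0.35071391]
[array([265.2, 118.4]), array([265. , 117.7]), array([265. , 117.6]), array([264.8, 116.8])]
264 117 [(np.int32(1079), array([264. , 118.7]), array([240,  86,  48,  66], dtype=int32))]
88.5 wing yaw [119. 104. 110. 116. 100. -82. -65. -69. -73. -77. -81. -66. -70. -68.] 27.9
91.5 wing yaw [119. 104. 110. 116. -74. -78. -81. -66. -70. -73. -77. -75.] 27.5
```

arm_command([
  [0,1,0],
  [0,1,0.5],
  [0,1,0.5],
  [0,1,0.5],
  [0,1,0.5],
], gripper=[70,70,70,70,70], twist=[0,0,0,0,0])

```text
time: 38.88
tool_pos: [667.2, -260.2, 122.6]
tcp_rot: [3.142, -0.0, 1.885]
contact_force: [0.5, 0.2, -0.8]
grip_width: 70.2
finger_force: 0.0
```

arm_command([
  [0,0,0],
  [0,0,0],
  [0,0,0],
  [0,0,0],
  [0,0,0],
], gripper=[70,70,70,70,70], twist=[0,0,0,0,0])

```text
time: 39.5
tool_pos: [666.4, -261.4, 123.2]
tcp_rot: [3.141, 0.0, 1.885]
contact_force: [-0.6, 0.3, 0.1]
grip_width: 70.1
finger_force: 0.0
```

Run:
```python
from h import *
o=get_obs();C=cam("wrist",o);im=capture("wrist")[:,:,::-1];cv2.imwrite("pics/w9.png",im);print(o["time"],o["tool_pos"])
k=im.astype(int);b,g,r=k[...,0],k[...,1],k[...,2]
m=(b>r+40)&(b>g+20);Rm=R.from_euler("xyz",o["tcp_rot"]).as_matrix();ax=np.array([526.3,-230.4,0])
P=lambda y,z:proj(C,ax+[0,0,z]+Rm@[0,y,0]).round(1)
for a,c,s in blobs(m,150):print("blue",a,c,s)
bl=max(blobs(m,150),key=lambda t:t[0])[2]
print("axis tip",P(0,120),"rim far edge 104.5/107:",P(-19,104.5),P(-19,107),"near bottom 84.5/87:",P(19,84.5),P(19,87),"near rim",P(19,104.5),P(19,107),"washer near top/bot locked 84.5",P(20,84.5),P(20,78.5))
y0=int(P(0,105)[1])
for y in(y0-4,y0,y0+4):
    print(y,[(x,*map(int,k[y,x,::-1])) for x in range(max(bl[0]-6,0),bl[0]+bl[2]+14,1)])
```

```text
39.5 [ 666.38993444 -261.36179967  123.16711309]
blue 2302 [ 67.6 118.6] [25 80 79 84]
axis tip [ 36.6 123.6] rim far edge 104.5/107: [ 24.2 122.1] [ 20.9 122.3] near bottom 84.5/87: [105.6 120.6] [103.6 120.8] near rim [ 88.1 122.2] [ 85.6 122.4] washer near top/bot locked 84.5 [107.1 120.6] [111.6 120.2]
118 [(19, 249, 193, 116), (20, 251, 194, 120), (21, 251, 197, 119), (22, 253, 198, 120), (23, 255, 198, 116), (24, 255, 201, 138), (25, 102, 148, 220), (26, 27, 136, 233), (27, 125, 161, 227), (28, 230, 210, 184), (29, 227, 216, 201), (30, 224, 215, 203), (31, 226, 218, 204), (32, 231, 223, 208), (33, 213, 203, 191), (34, 206, 197, 184), (35, 211, 202, 190), (36, 211, 201, 188), (37, 209, 201, 187), (38, 209, 201, 189), (39, 223, 214, 202), (40, 233, 224, 211), (41, 243, 235, 223), (42, 243, 236, 223), (43, 244, 235, 223), (44, 199, 190, 179), (45, 186, 178, 166), (46, 157, 147, 136), (47, 132, 125, 114), (48, 143, 133, 123), (49, 158, 148, 137), (50, 126, 119, 111), (51, 84, 71, 68), (52, 92, 83, 75), (53, 94, 84, 79), (54, 94, 83, 77), (55, 93, 82, 79), (56, 91, 82, 76), (57, 94,
[... 4290 characters left out ...]
 (82, 80, 168, 250), (83, 90, 174, 252), (84, 96, 180, 254), (85, 92, 180, 254), (86, 93, 180, 255), (87, 50, 62, 106), (88, 53, 62, 103), (89, 56, 59, 93), (90, 50, 61, 97), (91, 57, 63, 98), (92, 47, 57, 95), (93, 57, 63, 100), (94, 55, 63, 99), (95, 56, 61, 100), (96, 47, 56, 95), (97, 49, 59, 95), (98, 55, 62, 98), (99, 53, 62, 97), (100, 50, 60, 96), (101, 51, 57, 96), (102, 41, 53, 89), (103, 60, 66, 95), (104, 157, 158, 152), (105, 227, 221, 202), (106, 221, 215, 199), (107, 133, 128, 117), (108, 128, 123, 111), (109, 122, 120, 109), (110, 112, 104, 97), (111, 85, 78, 75), (112, 82, 75, 72), (113, 89, 81, 78), (114, 86, 81, 78), (115, 87, 79, 76), (116, 86, 78, 75), (117, 89, 83, 79)]
```

The bushing's rim measures about 104.5 mm high, and its wings are 70° clockwise of the slots, so it is locked. The gripper is clear of everything, so I hand in.

```bash
python3 -c "
from plant import *
print(close_job())"
```

```text
the job is handed in; nothing more can be done
None
```

The job is handed in: spacer, washer and bushing are on the nozzle in that order, with the bushing turned 70° clockwise; its measured height of about 84.5 mm matches the lock, but I felt no distinct click.

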